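Take a leaning bottle's temperature with a contact thermometer

TASK

Check the temperature of the broader of the two leaning bottles: lift the contact thermometer off its forked hanger, press its sprung foot gently and squarely onto the round foil crest in the middle of that bottle's label, and hold it still there for two seconds. Then gently hang the thermometer back in its fork so that it rests upright on its collar, and let go. Do not touch the slimmer bottle or disturb the shaker, tumbler and jigger.

Things in the scene. Friction and masses are not known exactly. Their poses are not given: they have to be found in the camera images.
- thermometer: Hand-held contact thermometer, about 0.2 kg, 161 to 173 mm long. Origin on its axis at the underside of its steel collar (62 mm disc, z 0 to 6 mm); z runs up through the handle. Below: a black sleeve 22 mm across to z -55 mm, then a steel shank 14 mm across ending in a flat round foot 26 mm across that faces -z
- thermometer_grip (a point): Where to grip the thermometer's black handle, on its axis 42 mm above the body's origin, same axes. The handle is 36 mm along x, 26 mm along y (grip across y) and spans 36 mm down (to the collar) and only 22 mm up from this point
- sleeve_end (a point): Lower end of the thermometer's sleeve, on its axis, same axes. The telescopic shank was left pulled out by an unreported amount: the foot's face is 42 to 54 mm below this point, so feel for contact. The shank is stiff and will not slide in this job. The foot is sprung: gives at 1.8 N, gains 0.6 N per mm, bottoms after 8 mm at 6.6 N
- hanger_seat (a point): Seat of the fixed brass forked hanger: midway between its two tines, level with their tops (150 mm above the counter); the thermometer's origin rests here. Tines along x: 14 mm wide, 10 mm thick, 38 mm gap, open towards -x (33 mm from here), closed 48 mm away at +x by the post. Nothing of the hanger rises above the tine tops
- broad_bottle_label: Target: centre of the round foil crest (24 mm across) in the middle of the upper side of the label on the broader green bottle (86 mm across, 290 mm long, leaning neck up, fixed). Origin on the glass surface; z straight out of it, 35 degrees from vertical towards the bottle's foot; x along the bottle to its neck
- broad_bottle: The broader bottle with its oak rest, fixed. Origin on the counter straight below the crest; x runs level towards the neck end. It reaches from 70 mm behind the origin to 190 mm ahead; the neck's end is 220 mm high
- slim_bottle: The slimmer green bottle (62 mm across, 290 mm long) leaning on a like oak rest, fixed; not to be touched. Origin on the counter straight below its crest; x level towards its neck end, which is about 215 mm high
- shaker: Steel cocktail shaker, 86 mm across, 200 mm high, loose bystander; origin at the centre of its underside
- tumbler: Glass tumbler, 80 mm across, 95 mm high, loose bystander; origin at the centre of its underside
- jigger: Brass jigger, 48 mm across, 85 mm high, loose bystander; origin at the centre of its underside
There are look-alikes about, which are no part of the job. Leave any red look-alike of the thermometer alone.

How it is judged:
By the outcome, as a careful person would: the job done as asked, in the order asked, and still so for the second after the job is handed in, with the robot touching nothing.
It also fails if it takes over 51 s, if anything falls off the work surface, if the arm or the gripper's body presses on something with over 40 N, if the wrist force passes 120 N, or if a joint passes its speed limit or range.

ROBOT

A 6-joint arm with a two-finger parallel gripper is mounted at the origin on the work surface. World frame = base frame: x ahead of the robot, y to its left, z up, the work surface at z = 0. Lengths are in m, angles in rad, forces in N, time in s.
With the tool pointing down it reaches from about 0.35 to 0.775 m from the base axis. Payload 5.5 kg.
Tool frame: the origin (TCP) lies between the finger pads; the fingertips stand 19 mm ahead of it and the grasp point (between the pads) is the TCP; z points along the fingers, y is the line along which they close (so a half turn about z gives the same grasp; the last joint's range is limited). The gripper opens to 85 mm and grips with 20 to 120 N. Pads are 22 mm wide; open, the fingers measure 114 mm over their backs; the gripper's body (76 mm by 85 mm) begins 54 mm behind the grasp point. The pads swing forward as they close: fully open they stand 13 mm farther back than shut.
Start: joints at [1.122, 0.313, 0.046, 1.304, 0, 1.431], TCP at [0.175, 0.548, 0.25] pointing down, gripper open.
Joint ranges: [-2.76, 2.76], [-0.86, 1.69], [-1.03, 1.26], [-2.2, 2.34], [-1.47, 1.5], [-3.14, 3.14]. Speed limits (rad/s): [2.57, 2.57, 3.14, 3.14, 3.14, 3.14].

INTERFACE

Orientations are given as a unit quaternion [w, x, y, z].
In Python, from workcell import env gives the robot as it stands.
- The arm moves only by the shell command python3 -m pendant 'ROWS' [FORCE]. ROWS is JSON, a list of rows, each an object with "travel": the shift along the tool's x, y, z scaled (see below), a list of three; "rot": the turn, a rotation vector about the tool's x, y, z scaled (see below), a list of three; "fingers": the opening, from -1 (shut) to 1 (fully open). In form: [{"travel": [dx, dy, dz], "rot": [wx, wy, wz], "fingers": fingers}, ...]. A call has 1 to 10 rows; each row is the pose to reach, as a shift and turn from the pose commanded when the call began, along the tool's axes at that moment; what a row does not reach only later rows make up. The controller multiplies each number of a shift by 0.12 m and each number of a turn by 60 degrees. A row lasts 1/10 s, in which the tool goes at most 50 mm and 8.59 degrees, less where a joint would pass 70% of its speed; a pose out of reach is approached as far as the arm can. A call with a number of a shift or a turn outside -1 to 1 is refused whole. A call with a gripper value outside its range is refused whole. The fingers move at their own pace and stop on an object; FORCE is the grip in N (left out, the last holds). Time passes only in rows, so rows that repeat a pose let the fingers close. It gives the time, the measured TCP pose, the force, the opening and the grip force at its end, in the units of the state.
- env.get_state(): the state, without advancing time (a new reading comes with each control period).
- env.read_camera(name): name is "side" or "top" or "wrist"; returns (picture, depth): 384x512x3 uint8, blue, green, red; 384x512 float32, m along the optical axis (not along the pixel's ray), 0 where there is no reading.
- env.camera_model(name): a dict with "fovy" (degrees; the focal length in pixels is half the picture's height over the tangent of half this angle, whatever the lens; pixels are square), "cx", "cy" (the principal point, pixels), "k1" (the pictures are not rectified: a ray, as slopes to the right and down, at radius r is drawn at 1 + k1 r^2 times it, then the intrinsics apply), "rvec" (rotation vector, rad) and "tvec" (3), from world to camera coordinates, as OpenCV has them; the wrist camera has in their place "T_tool_cam" (4x4, takes a point from camera to tool coordinates, whose origin is the TCP and whose axes are the flange's). Camera axes: x right, y down, z forward; pixel columns grow to the right and rows downward; lengths in m; the calibration is good to about 2 mm. A picture is of the moment at which its call begins: read the wrist's pose just before it. camera_model takes no time and is no camera call.
- env.hand_in(): hands the job in; it is judged then, once.
Trained networks look in the newest picture that a camera, given by its name, has taken for a name from the list of things; names that differ only in an ending like _2 or _b are one class to them, and where a whole thing is asked for, a point or a joint stands for the part that bears it (a point fixed in the world has none). Each returns a list of dicts, best first, with "conf" (0 to 1); they miss things now and then, are a little off and sometimes report something else, mostly with a low value. They report only what shows in the picture. A call takes as long as a camera call. They do not tell look-alikes from the thing itself.
- env.outline_of(camera, target): "mask" (384x512 bool, what is visible of it) and "xy" ([column, row] in pixels, amid what is visible of it).
The state is a dict: "clock": time; "joint_pos": joint angles; "qvel": joint speeds; "tau": joint torques, N m; "tcp_pos": TCP position; "orientation": TCP orientation; "wrist_force": force on the tool from outside, world axes, zero at the start; "ft_torque": the same for the moment, N m; "finger_gap": finger opening in m; "grip_force": force on a finger pad.
Only numpy, scipy, OpenCV 4.12 (cv2) and the standard library are available. Lean on these libraries where they do the work, as an engineer would, in place of code of your own. Each camera call takes 0.05 s, during which the arm holds its last target. There are 200 camera calls.

## Working session

There is one attempt and no reset: what is moved stays moved. The work goes in short steps, Python scripts to look and compute and a shell command to move; the robot and the scene stay as the last step left them, time stands still between calls to the robot, and variables do not carry over. Pictures are saved under pics/ and viewed, at most 10 in all, crops included, and the job is handed in when it is done.

```bash
ls; mkdir -p pics
cat > h.py <<'E'
import numpy as np, cv2
from scipy.spatial.transform import Rotation as R
from workcell import env
def q2R(q): return R.from_quat([q[1],q[2],q[3],q[0]]).as_matrix()
def cam(name,st=None):
    m=env.camera_model(name); f=192/np.tan(np.radians(m['fovy'])/2)
    if 'rvec' in m:
        Rm=cv2.Rodrigues(np.array(m['rvec'],float))[0]; T=np.eye(4); T[:3,:3]=Rm.T; T[:3,3]=-Rm.T@np.array(m['tvec'],float).ravel()
    else:
        W=np.eye(4); W[:3,:3]=q2R(st['orientation']); W[:3,3]=st['tcp_pos']; T=W@np.array(m['T_tool_cam'])
    return f,m['cx'],m['cy'],m['k1'],T
def ray(c,u,v):
    f,cx,cy,k1,T=c; d=np.stack([(np.asarray(u,float)-cx)/f,(np.asarray(v,float)-cy)/f],-1); s=d.copy()
    for _ in range(20): s=d/(1+k1*(s**2).sum(-1,keepdims=True))
    return s
def pts(c,depth,u,v):
    s=ray(c,u,v); z=depth[np.asarray(v,int),np.asarray(u,int)][...,None]
    return np.concatenate([s*z,z],-1)@c[4][:3,:3].T+c[4][:3,3]
def proj(c,P):
    f,cx,cy,k1,T=c; p=(np.atleast_2d(P)-T[:3,3])@T[:3,:3]; s=p[:,:2]/p[:,2:]; s=s*(1+k1*(s**2).sum(1,keepdims=True)); return s*f+[cx,cy]
def tri(c1,p1,c2,p2):
    A=np.zeros((3,3));b=np.zeros(3)
    for c,p in((c1,p1),(c2,p2)):
        d=c[4][:3,:3]@np.append(ray(c,p[0],p[1]),1);d/=np.linalg.norm(d);M=np.eye(3)-np.outer(d,d);A+=M;b+=M@c[4][:3,3]
    return np.linalg.solve(A,b)
E
python3 - <<'E'
from h import *
s=env.get_state();print({k:np.round(v,3) for k,v in s.items()})
for n in('side','top'):
    im,d=env.read_camera(n);cv2.imwrite(f'pics/{n}0.png',cv2.resize(im,(800,600)));np.savez(f'{n}0.npz',im=im,d=d)
    c=cam(n,s);print(n,np.round(c[4],3).tolist(),c[:4])
    for t in('thermometer','hanger_seat','broad_bottle','broad_bottle_label','slim_bottle','shaker','tumbler','jigger'):
        try:
            for o in env.outline_of(n,t)[:3]:
                m=o['mask'];v,u=np.nonzero(m&(d>0));P=pts(c,d,u,v)
                print(n,t,round(o['conf'],2),np.round(o['xy']),m.sum(),np.round(np.median(P,0),3),np.round(np.percentile(P,2,0),3),np.round(np.percentile(P,98,0),3))
        except Exception as e: print(n,t,e)
print(env.camera_model('wrist'))
E
```

```text
pics
{'clock': np.float64(0.0), 'joint_pos': array([ 1.122,  0.314,  0.045,  1.304, -0.   ,  1.431]), 'qvel': array([ 0.001, -0.   ,  0.001, -0.   , -0.001, -0.001]), 'tau': array([-2.0000e-03, -4.8063e+01,  2.9853e+01,  1.9000e-02, -0.0000e+00,
       -0.0000e+00]), 'tcp_pos': array([0.175, 0.547, 0.249]), 'orientation': array([-0.   ,  0.154,  0.988, -0.001]), 'wrist_force': array([ 0.297, -1.645,  0.243]), 'ft_torque': array([ 0.069, -0.037, -0.031]), 'grip_force': np.float64(0.0), 'finger_gap': np.float64(0.085)}
side [[0.873, -0.239, 0.425, 0.079], [-0.487, -0.419, 0.766, -0.797], [-0.005, -0.876, -0.483, 0.625], [0.0, 0.0, 0.0, 1.0]] (np.float64(417.14984673379297), 256.48264078468713, 192.59387097982648, -0.10862159505197282)
side thermometer 0.87 [218. 286.] 1328 [ 0.299 -0.255  0.105] [ 0.277 -0.274  0.005] [ 0.328 -0.232  0.161]
side thermometer 0.86 [337. 322.] 1632 [ 0.43  -0.438  0.107] [ 0.41  -0.459  0.006] [ 0.458 -0.413  0.161]
side thermometer 0.75 [287. 246.] 1333 [ 0.434 -0.268  0.157] [ 0.413 -0.289  0.013] [ 0.493 -0.188  0.215]
side hanger_seat 0.71 [295. 292.]
[... 1794 characters left out ...]
689 -0.279  0.002] [ 0.764 -0.204  0.199]
top tumbler 0.81 [115. 228.] 785 [0.448 0.378 0.046] [ 0.409  0.327 -0.001] [0.482 0.409 0.096]
top jigger 0.58 [284. 230.] 207 [ 0.433 -0.102  0.083] [ 0.414 -0.122  0.005] [ 0.452 -0.083  0.088]
{'fovy': 71.74297818020236, 'cx': 258.1034859164625, 'cy': 192.43206003445943, 'k1': -0.0531220929773199, 'T_tool_cam': array([[ 1.20753928e-03, -9.60317527e-01, -2.78906415e-01,
         6.98779479e-02],
       [ 9.99999002e-01,  9.54910752e-04,  1.04164168e-03,
         8.42332948e-04],
       [-7.33976028e-04, -2.78907394e-01,  9.60317722e-01,
        -1.24882998e-01],
       [ 0.00000000e+00,  0.00000000e+00,  0.00000000e+00,
         1.00000000e+00]])}
```

View pics/side0.png

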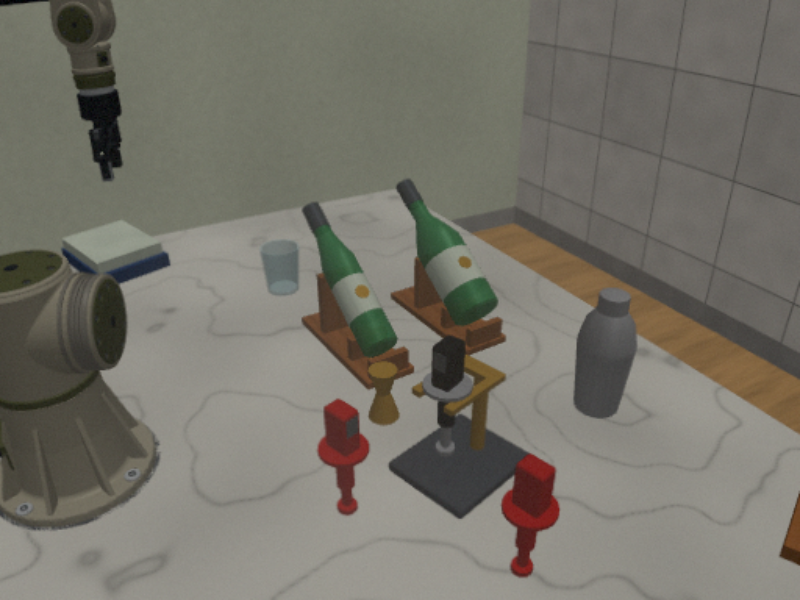

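View pics/top0.png

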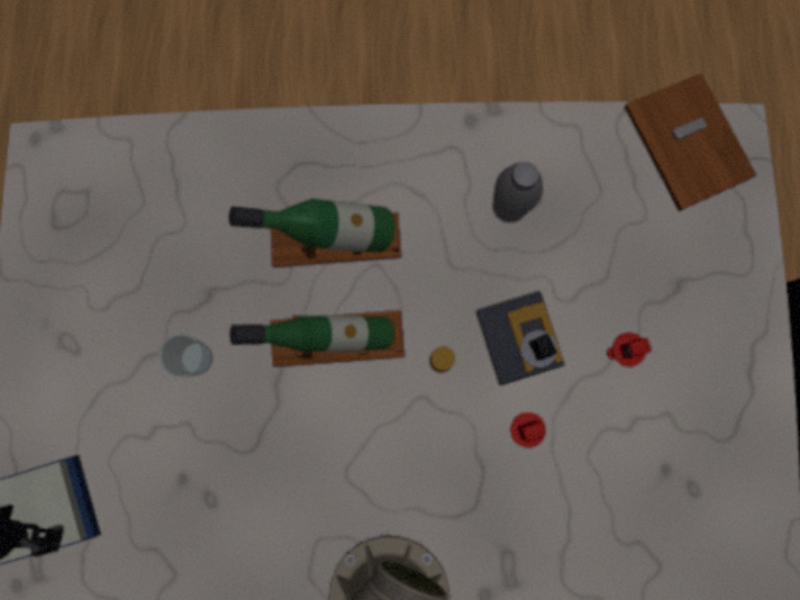

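Look-alikes (512-px): in the side view, red at (218,286), red at (337,322), black in the fork at (287,246). The top view shows them at (335,276), (400,227) and (344,223). I choose the black one in the brass fork at about (0.44,-0.26). The broader bottle is the far one, with its crest at side (298,168) and top (228,140). Next I'll measure the crest from both views and take a close crop.

```bash
cat >> h.py <<'E'
def goal(p,Rg,s=None):
    s=s or env.get_state(); R0=q2R(s['orientation']); t=R0.T@(np.array(p)-s['tcp_pos'])/.12; r=R.from_matrix(R0.T@Rg).as_rotvec()*180/np.pi/60
    print('travel',np.round(t,3),'rot',np.round(r,3)); return t,r
def toolR(az,z=(0,0,-1)):
    z=np.array(z,float);z/=np.linalg.norm(z);x=np.array([np.cos(az),np.sin(az),0]);x-=z*(x@z);x/=np.linalg.norm(x);return np.stack([x,np.cross(z,x),z],1)
E
python3 - <<'E'
from h import *
C={n:cam(n) for n in('side','top')};c={}
for n,(u,v),r in(('side',(298,168),8),('top',(228,140),8)):
    z=np.load(n+'0.npz');im=z['im'];d=z['d'];h=cv2.cvtColor(im,cv2.COLOR_BGR2HSV)
    m=cv2.inRange(h,(8,90,60),(28,255,255));k=np.zeros_like(m);cv2.circle(k,(u,v),r,255,-1);m&=k
    vv,uu=np.nonzero(m);c[n]=(uu.mean(),vv.mean());print(n,len(uu),c[n],pts(C[n],d,uu,vv).mean(0))
X=tri(C['side'],c['side'],C['top'],c['top']);print('crest',X,[proj(C[n],X)[0]-c[n] for n in C])
T=tri(C['side'],(287,246),C['top'],(344,223));print('th',T)
for n in C:
    d=np.load(n+'0.npz')['d'];v,u=np.mgrid[100:384,100:500];P=pts(C[n],d,u.ravel(),v.ravel())
    a=P[(abs(P[:,2]-.15)<.005)&(abs(P[:,0]-.47)<.09)&(abs(P[:,1]+.25)<.08)];print(n,'fork',len(a),a.min(0),a.max(0))
    # bottle axis by top ridge heads
    b=P[(P[:,2]>.12)&(abs(P[:,0]-.66)<.07)&(P[:,1]>-.03)&(P[:,1]<.25)];print('bottle axis yaw',np.degrees(np.arctan2(*np.polyfit(b[:,1],b[:,0],1)[:1][::-1],)) if 0 else np.polyfit(b[:,1],b[:,0],1))
im=np.load('side0.npz')['im'];cv2.imwrite('pics/crop_th.png',cv2.resize(im[200:310,230:350],None,fx=5,fy=5,interpolation=2))
print('hover');goal([.44,-.25,.36],toolR(np.radians(200)))
E
```

```text
side 44 (np.float64(297.1363636363636), np.float64(167.20454545454547)) [0.67022659 0.04179593 0.14072765]
top 44 (np.float64(227.97727272727272), np.float64(140.25)) [0.67149399 0.04206504 0.14028954]
crest [0.67107085 0.04227407 0.14040398] [array([ 0.15842989, -0.02714651]), array([-0.07511504,  0.14235735])]
th [ 0.44209712 -0.25874837  0.15189623]
side fork 573 [ 0.40273855 -0.30130406  0.14502314] [ 0.51975357 -0.21080499  0.15499151]
bottle axis yaw [-0.04126029  0.65775152]
top fork 567 [ 0.40528913 -0.30096824  0.14501954] [ 0.52019467 -0.20899991  0.15499032]
bottle axis yaw [-0.03991807  0.665643  ]
hover
travel [-4.126 -5.662 -0.914] rot [ 0.     0.    -0.628]
```

View pics/crop_th.png

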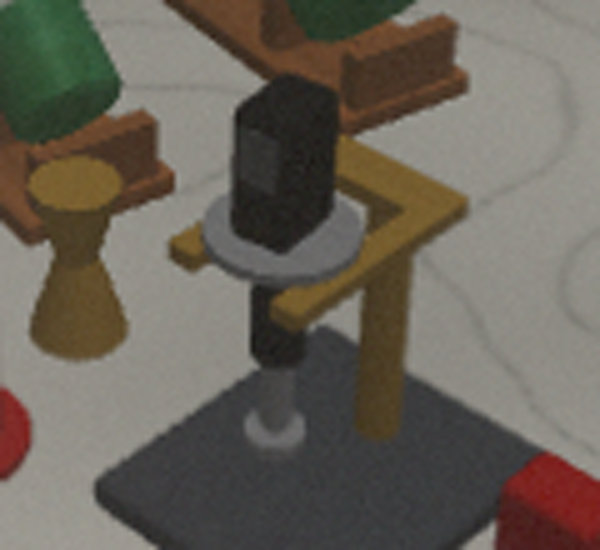

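The crop shows a black thermometer with a steel collar sitting in the brass fork. The crest is at (0.671,0.042,0.140), and both views agree within 0.2 px. Moving above the thermometer.

```bash
python3 -m pendant '[{"travel":[-0.3,-0.3,-0.3],"rot":[0,0,0],"fingers":1},{"travel":[-0.5,-0.5,-0.6],"rot":[0,0,0],"fingers":1},{"travel":[-0.8,-0.75,-0.91],"rot":[0,0,0],"fingers":1},{"travel":[-1,-0.95,-0.91],"rot":[0,0,0],"fingers":1},{"travel":[-1,-0.95,-0.91],"rot":[0,0,0],"fingers":1}]' | tail -3
python3 -m pendant '[{"travel":[-0.3,-0.28,0],"rot":[0,0,0],"fingers":1},{"travel":[-0.6,-0.57,0],"rot":[0,0,0],"fingers":1},{"travel":[-0.9,-0.85,0],"rot":[0,0,0],"fingers":1},{"travel":[-1,-0.95,0],"rot":[0,0,0],"fingers":1}]' >/dev/null
python3 -m pendant '[{"travel":[-0.3,-0.28,0],"rot":[0,0,0],"fingers":1},{"travel":[-0.6,-0.57,0],"rot":[0,0,0],"fingers":1},{"travel":[-0.9,-0.85,0],"rot":[0,0,0],"fingers":1},{"travel":[-1,-0.95,0],"rot":[0,0,0],"fingers":1}]' >/dev/null
python3 -m pendant '[{"travel":[-0.3,-0.28,0],"rot":[0,0,0],"fingers":1},{"travel":[-0.6,-0.57,0],"rot":[0,0,-0.1],"fingers":1},{"travel":[-0.9,-0.85,0],"rot":[0,0,-0.2],"fingers":1},{"travel":[-1,-0.95,0],"rot":[0,0,-0.3],"fingers":1}]'
python3 - <<'E'
from h import *
goal([.44,-.25,.36],toolR(np.radians(200)));print(env.get_state()['tcp_pos'])
E
```

```text
wrist_force: [0.7, -0.3, -0.7]
finger_gap: 0.0856
grip_force: 0.0
clock: 2.6
tcp_pos: [0.4954, -0.0358, 0.3583]
orientation: [-0.0, -0.003, 1.0, -0.0]
wrist_force: [-0.4, 0.9, 1.1]
finger_gap: 0.0853
grip_force: 0.0
travel [ 0.473 -1.782 -0.013] rot [-0.    -0.    -0.327]
[ 0.4954157  -0.03584412  0.35832111]
```

```bash
python3 -m pendant '[{"travel":[0.1,-0.35,0],"rot":[0,0,0],"fingers":1},{"travel":[0.2,-0.7,0],"rot":[0,0,0],"fingers":1},{"travel":[0.24,-0.9,0],"rot":[0,0,0],"fingers":1}]' >/dev/null
python3 -m pendant '[{"travel":[0.1,-0.35,0],"rot":[0,0,-0.1],"fingers":1},{"travel":[0.2,-0.7,0],"rot":[0,0,-0.2],"fingers":1},{"travel":[0.23,-0.88,-0.02],"rot":[0,0,-0.32],"fingers":1},{"travel":[0.23,-0.88,-0.02],"rot":[0,0,-0.32],"fingers":1},{"travel":[0.23,-0.88,-0.02],"rot":[0,0,-0.32],"fingers":1}]' | head -3
python3 - <<'E'
from h import *
s=env.get_state();im,d=env.read_camera('wrist');c=cam('wrist',s);np.savez('w1.npz',im=im,d=d,p=s['tcp_pos'],q=s['orientation'])
cv2.imwrite('pics/w1.png',cv2.resize(im,(800,600)))
v,u=np.mgrid[0:384,0:512];u,v=u.ravel(),v.ravel();P=pts(c,d,u,v);ok=d.ravel()>0
def rect(m,n):
    Q=P[m&ok]; (cx,cy),(w,h),a=cv2.minAreaRect((Q[:,:2]*1000).astype(np.float32));print(n,m.sum(),np.round(Q.mean(0),4),'rect',cx,cy,w,h,a,'z',np.percentile(Q[:,2],[5,50,95]))
reg=(abs(P[:,0]-.46)<.1)&(abs(P[:,1]+.25)<.09)
for z in(.15,.156,.2145): print(z,((abs(P[:,2]-z)<.003)&reg).sum())
print(np.histogram(P[reg&ok,2],np.arange(.13,.23,.002)))
rect(reg&(P[:,2]>.207),'handle top')
rect(reg&(abs(P[:,2]-.1555)<.003)&(np.hypot(P[:,0]-.442,P[:,1]+.258)<.045),'collar')
hsv=cv2.cvtColor(im,cv2.COLOR_BGR2HSV);br=cv2.inRange(hsv,(12,110,60),(32,255,255)).ravel()>0
rect(reg&br&(abs(P[:,2]-.15)<.004),'fork')
E
```

```text
clock: 3.4
tcp_pos: [0.4383, -0.2462, 0.3614]
orientation: [-0.0, -0.168, 0.986, 0.001]
0.15 1597
0.156 979
0.2145 773
(array([   0,    0,    0,    0,    0,    0,   11,   22,   16,  116, 1239,
        250,   43,  773,  157,    3,    4,    3,    6,    7,    7,    5,
          5,    8,    4,    6,    4,    2,   12,    5,    5,    7,    7,
          7,    8,    8,   11,    6,    7,   15,   32,  129,  562,   65,
          0,    0,    0,    0,    0]), array([0.13 , 0.132, 0.134, 0.136, 0.138, 0.14 , 0.142, 0.144, 0.146,
       0.148, 0.15 , 0.152, 0.154, 0.156, 0.158, 0.16 , 0.162, 0.164,
       0.166, 0.168, 0.17 , 0.172, 0.174, 0.176, 0.178, 0.18 , 0.182,
       0.184, 0.186, 0.188, 0.19 , 0.192, 0.194, 0.196, 0.198, 0.2  ,
       0.202, 0.204, 0.206, 0.208, 0.21 , 0.212, 0.214, 0.216, 0.218,
       0.22 , 0.222, 0.224, 0.226, 0.228]))
handle top 44189 [ 0.4303 -0.2495  0.4184] rect 436.5242614746094 -246.62826538085938 36.81123352050781 149.41969299316406 19.00850486755371 z [0.37450563 0.42541314 0.44398837]
collar 960 [ 0.4351 -0.2599  0.1571] rect 445.9059143066406 -259.54730224609375 69.19391632080078 63.43696975708008 14.695329666137695 z [0.15566364 0.15724403 0.15824196]
fork 1379 [ 0.4798 -0.2522  0.1512] rect 461.9927978515625 -255.76803588867188 102.25504302978516 64.75312042236328 15.964221000671387 z [0.14987285 0.15127348 0.15247689]
```

View pics/w1.png

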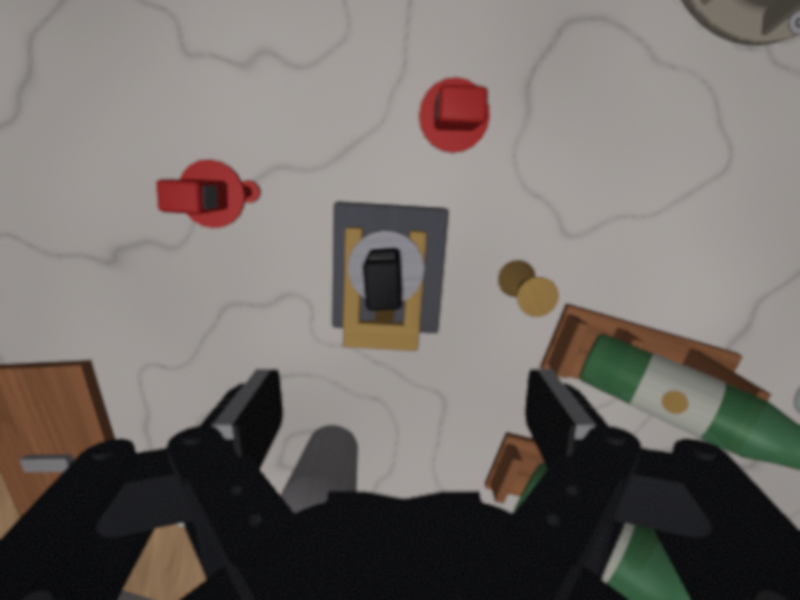

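The wrist view shows the black handle at (383,280), lying across the collar (388,270). The fork opens upward in the image, towards the robot, and the red ones stand apart at (455,115) and (205,192). I'll refine the pose from this view and from a second, lower one.

```bash
python3 -m pendant '[{"travel":[0,0.08,0.3],"rot":[0,0,-0.05],"fingers":1},{"travel":[-0.04,0.12,0.45],"rot":[0,0,-0.05],"fingers":1},{"travel":[-0.04,0.12,0.45],"rot":[0,0,-0.05],"fingers":1},{"travel":[-0.04,0.12,0.45],"rot":[0,0,-0.05],"fingers":1}]' | head -3
cat > meas.py <<'E'
from h import *
from scipy.optimize import least_squares
s=env.get_state();im,d=env.read_camera('wrist');np.savez('w2.npz',im=im,d=d,p=s['tcp_pos'],q=s['orientation'])
for n in('w1','w2'):
    z=np.load(n+'.npz');im=z['im'];d=z['d'];c=cam('wrist',dict(tcp_pos=z['p'],orientation=z['q']))
    v,u=np.mgrid[0:384,0:512];u,v=u.ravel(),v.ravel();P=pts(c,d,u,v)
    hsv=cv2.cvtColor(im,cv2.COLOR_BGR2HSV);br=cv2.inRange(hsv,(12,100,50),(32,255,255)).ravel()>0
    reg=(d.ravel()>0)&(abs(P[:,0]-.46)<.1)&(abs(P[:,1]+.25)<.09)
    def rect(Q,nm):
        (a,b),(w,h),an=cv2.minAreaRect((Q[:,:2]*1000).astype(np.float32));print(n,nm,len(Q),'c %.1f %.1f  %.1fx%.1f ang %.1f'%(a,b,w,h,an),'z',np.round(np.median(Q[:,2]),4))
    rect(P[reg&(P[:,2]>.212)&(P[:,2]<.225)],'handle')
    rect(P[reg&br&(abs(P[:,2]-.15)<.004)],'fork')
    K=P[reg&~br&(abs(P[:,2]-.157)<.0025)];(a,b),r=cv2.minEnclosingCircle((K[:,:2]*1000).astype(np.float32));print(' collar encl',a,b,r)
    k=(reg&~br&(abs(P[:,2]-.157)<.0025)).reshape(d.shape).astype(np.uint8)
    # robust circle on the outer edge points: farthest per angle sector
    o=np.array([.4455,-.2605])
    for _ in range(5):
        e=K[:,:2]-o;an=np.arctan2(e[:,1],e[:,0]);rr=np.hypot(*e.T);E=[e[i][np.argmax(rr[i])] for i in [np.nonzero((an>=t)&(an<t+.15))[0] for t in np.arange(-np.pi,np.pi,.15)] if len(i)>1]
        E=np.array(E)+o;f=least_squares(lambda x:np.hypot(E[:,0]-x[0],E[:,1]-x[1])-x[2],[*o,.031],loss='soft_l1',f_scale=.001);o=f.x[:2]
    print(' collar fit',np.round(f.x,4))
E
python3 meas.py
```

```text
clock: 3.85
tcp_pos: [0.4382, -0.2301, 0.3084]
orientation: [0.0, -0.196, 0.981, 0.0]
w1 handle 756 c 441.7 -259.7  35.9x25.7 ang 23.1 z 0.2149
w1 fork 1438 c 461.9 -255.9  102.6x65.4 ang 16.1 z 0.1513
 collar encl 441.93212890625 -259.5503845214844 30.930728912353516
 collar fit [ 0.4418 -0.2595  0.0306]
w2 handle 1133 c 441.4 -260.0  34.8x25.4 ang 21.7 z 0.215
w2 fork 1966 c 462.1 -256.2  102.9x65.1 ang 15.9 z 0.1512
 collar encl 441.8364562988281 -259.77880859375 30.9517822265625
 collar fit [ 0.4417 -0.2597  0.0306]
```

Run:
```python
from h import *
goal([.4417,-.2597,.1925],toolR(np.radians(202.3)));goal([.4417,-.2597,.26],toolR(np.radians(202.3)))
```

```text
travel [ 0.069 -0.232  0.971] rot [-0.001  0.001  0.004]
travel [ 0.069 -0.233  0.409] rot [-0.001  0.001  0.004]
```

```bash
python3 -m pendant '[{"travel":[0.07,-0.23,0.2],"rot":[0,0,0],"fingers":1},{"travel":[0.07,-0.23,0.4],"rot":[0,0,0],"fingers":1},{"travel":[0.07,-0.23,0.6],"rot":[0,0,0],"fingers":1},{"travel":[0.07,-0.23,0.75],"rot":[0,0,0],"fingers":1},{"travel":[0.07,-0.23,0.88],"rot":[0,0,0],"fingers":1},{"travel":[0.07,-0.23,0.97],"rot":[0,0,0],"fingers":1},{"travel":[0.07,-0.23,0.97],"rot":[0,0,0],"fingers":1},{"travel":[0.07,-0.23,0.97],"rot":[0,0,0],"fingers":1}]'
python3 - <<'E'
from h import *
goal([.4417,-.2597,.1925],toolR(np.radians(202.3)))
E
```

```text
clock: 4.7
tcp_pos: [0.4413, -0.2603, 0.1924]
orientation: [0.0, -0.195, 0.981, -0.0]
wrist_force: [0.1, 0.1, 0.9]
finger_gap: 0.0855
grip_force: 0.0
travel [-0.005  0.003 -0.001] rot [-0.001  0.001  0.003]
```

```bash
python3 -m pendant '[{"travel":[0,0,0],"rot":[0,0,0],"fingers":-0.2},{"travel":[0,0,0],"rot":[0,0,0],"fingers":-0.3},{"travel":[0,0,0],"rot":[0,0,0],"fingers":-0.4},{"travel":[0,0,0],"rot":[0,0,0],"fingers":-0.6},{"travel":[0,0,0],"rot":[0,0,0],"fingers":-1},{"travel":[0,0,0],"rot":[0,0,0],"fingers":-1},{"travel":[0,0,0],"rot":[0,0,0],"fingers":-1},{"travel":[0,0,0],"rot":[0,0,0],"fingers":-1}]' 50
```

```text
clock: 5.5
tcp_pos: [0.4409, -0.2601, 0.1919]
orientation: [0.0, -0.195, 0.981, -0.0]
wrist_force: [0.8, 0.6, 4.8]
finger_gap: 0.0251
grip_force: 51.1
```

```bash
python3 -m pendant '[{"travel":[0,0,-0.08],"rot":[0,0,0],"fingers":-1},{"travel":[0,0,-0.2],"rot":[0,0,0],"fingers":-1},{"travel":[0,0,-0.35],"rot":[0,0,0],"fingers":-1},{"travel":[0,0,-0.5],"rot":[0,0,0],"fingers":-1},{"travel":[0,0,-0.65],"rot":[0,0,0],"fingers":-1},{"travel":[0,0,-0.8],"rot":[0,0,0],"fingers":-1},{"travel":[0,0,-1],"rot":[0,0,0],"fingers":-1},{"travel":[0,0,-1],"rot":[0,0,0],"fingers":-1}]'
python3 -m pendant '[{"travel":[0,0,-0.3],"rot":[0,0,0],"fingers":-1},{"travel":[0,0,-0.6],"rot":[0,0,0],"fingers":-1},{"travel":[0,0,-0.6],"rot":[0,0,0],"fingers":-1},{"travel":[0,0,-0.6],"rot":[0,0,0],"fingers":-1}]'
python3 - <<'E'
from h import *
s=env.get_state()
for n in('side','top'):
    im,d=env.read_camera(n);c=cam(n)
    np.savez(n+'1.npz',im=im,d=d)
    q=proj(c,s['tcp_pos']-np.array([0,0,.08]))[0].astype(int);print(n,q)
    if n=='side':cv2.imwrite('pics/lift.png',cv2.resize(im[q[1]-70:q[1]+70,q[0]-60:q[0]+60],None,fx=4,fy=4,interpolation=2))
# thermometer axis from side depth: sleeve+shank+foot pts below collar
    v,u=np.mgrid[0:384,0:512];P=pts(c,d,u.ravel(),v.ravel());t=np.array(s['tcp_pos']);m=(np.hypot(P[:,0]-t[0],P[:,1]-t[1])<.02)&(P[:,2]<t[2]-.045)&(P[:,2]>t[2]-.17)
    Q=P[m];print(len(Q), Q[:,2].min()-t[2] if len(Q) else 0)
    for a in np.arange(-.16,-.04,.02):
        k=Q[(Q[:,2]-t[2]>a)&(Q[:,2]-t[2]<a+.02)]
        if len(k):print(round(a,2),len(k),np.round((k.mean(0)-t)[:2],4))
E
```

```text
clock: 6.3
tcp_pos: [0.4416, -0.2606, 0.3144]
orientation: [0.001, -0.195, 0.981, -0.002]
wrist_force: [-0.0, -1.2, -2.9]
finger_gap: 0.0253
grip_force: 50.4
clock: 6.7
tcp_pos: [0.4409, -0.2601, 0.3829]
orientation: [0.0, -0.195, 0.981, -0.0]
wrist_force: [0.1, 0.9, -3.1]
finger_gap: 0.0253
grip_force: 50.5
side [288 175]
540 -0.143527086979869
-0.16 20 [-0.0058 -0.0076]
-0.14 133 [-0.0037 -0.0038]
-0.12 80 [-0.0039 -0.0031]
-0.1 114 [-0.0056 -0.0057]
-0.08 133 [-0.0053 -0.0063]
-0.06 60 [-0.0051 -0.0062]
top [357 218]
0 0
```

View pics/lift.png

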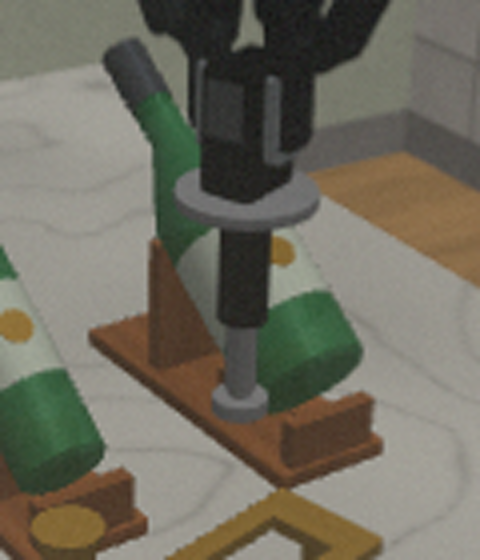

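The thermometer hangs straight in the grip, with its foot about 0.143 m below the TCP. Now I'll fit the bottle's axis and work out the press pose.

```bash
cat > press.py <<'E'
from h import *
from scipy.optimize import least_squares
cr=np.array([.671,.0423,.1404]);Q=[]
for n in('side0','top0'):
    z=np.load(n+'.npz');c=cam(n[:-1]);d=z['d'];v,u=np.mgrid[0:384,0:512];P=pts(c,d,u.ravel(),v.ravel())
    e=P-cr;Q.append(P[(abs(e[:,0])<.033)&(abs(e@[0,.82,.57])<.045)&(abs(e@[0,-.57,.82]+.015)<.03)])
Q=np.vstack(Q)
def res(x):
    a=np.array([x[0],1,x[1]]);a/=np.linalg.norm(a);p=cr+[x[2],0,x[3]];return np.linalg.norm(np.cross(Q-p,a),axis=1)-.043
f=least_squares(res,[-.04,.7,0,-.05],loss='soft_l1',f_scale=.001);x=f.x
print(len(Q),'az slope %.3f incl %.1f'%(x[0],np.degrees(np.arctan2(x[1],np.hypot(1,x[0])))),'rms',np.std(f.fun))
h=np.array([-x[0],-1,0]);h/=np.linalg.norm(h);N=np.cos(np.radians(35))*np.array([0,0,1])+np.sin(np.radians(35))*h
a=np.array([x[0],1,x[1]]);a/=np.linalg.norm(a);p=cr+[x[2],0,x[3]];p=p+a*((cr-p)@a);print('n fit',(cr-p)/np.linalg.norm(cr-p),np.linalg.norm(cr-p),'N',N)
# side-vector consistency and surface point above axis
S=p+N*.043;print('surface pt',S)
R0=toolR(np.radians(202.3));ax=np.cross([0,0,1],N);Rg=R.from_rotvec(ax/np.linalg.norm(ax)*np.radians(35)).as_matrix()@R0
np.savez('press.npz',cr=cr,N=N,Rg=Rg)
for so in(.15,.03,.0):
    print(so,S+N*(.143+so));goal(S+N*(.143+so),Rg)
E
python3 press.py
```

```text
1262 az slope -0.068 incl 34.7 rms 0.001857585192831887
n fit [ 0.02495246 -0.56868381  0.82217766] 0.04345993129028493 N [ 0.03919629 -0.5722356   0.81915204]
surface pt [0.67160101 0.04240883 0.13989175]
0.15 [ 0.68308552 -0.1252562   0.3799033 ]
travel [-2.297  0.26   0.011] rot [-0.551 -0.186  0.003]
0.03 [ 0.67838197 -0.05658793  0.28160506]
travel [-2.481  0.801  0.832] rot [-0.551 -0.186  0.003]
0.0 [ 0.67720608 -0.03942086  0.2570305 ]
travel [-2.527  0.937  1.037] rot [-0.551 -0.186  0.003]
```

```bash
python3 -m pendant '[{"travel":[-0.25,0.02,0],"rot":[0,0,0],"fingers":-1},{"travel":[-0.6,0.06,0],"rot":[0,0,0],"fingers":-1},{"travel":[-0.9,0.1,0],"rot":[0,0,0],"fingers":-1},{"travel":[-0.9,0.1,0],"rot":[0,0,0],"fingers":-1}]' >/dev/null
python3 -m pendant '[{"travel":[-0.25,0.02,0],"rot":[-0.07,-0.02,0],"fingers":-1},{"travel":[-0.55,0.06,0],"rot":[-0.18,-0.06,0],"fingers":-1},{"travel":[-0.8,0.1,0],"rot":[-0.3,-0.1,0],"fingers":-1},{"travel":[-0.8,0.1,0],"rot":[-0.42,-0.14,0],"fingers":-1},{"travel":[-0.8,0.1,0],"rot":[-0.5,-0.17,0],"fingers":-1},{"travel":[-0.8,0.1,0],"rot":[-0.551,-0.186,0],"fingers":-1},{"travel":[-0.8,0.1,0],"rot":[-0.551,-0.186,0],"fingers":-1}]' | head -4
python3 - <<'E'
from h import *
z=np.load('press.npz');s=env.get_state();print(s['joint_pos'],s['wrist_force'])
S=np.array([.6716,.0424,.1399])
for so in(.1,.03,.01,0):goal(S+z['N']*(.143+so),z['Rg'])
E
```

```text
clock: 7.9
tcp_pos: [0.6199, -0.1622, 0.3791]
orientation: [0.036, -0.184, 0.935, 0.3]
wrist_force: [-0.1, -0.5, -3.1]
[-0.58616514  0.80667602  1.03325177  2.20443925  0.47180895 -1.07369895] [-0.08791567 -0.49529066 -3.13038923]
travel [-0.591  0.042  0.565] rot [ 0.003 -0.002 -0.002]
travel [-0.592  0.04   1.149] rot [ 0.003 -0.002 -0.002]
travel [-0.593  0.039  1.315] rot [ 0.003 -0.002 -0.002]
travel [-0.593  0.039  1.399] rot [ 0.003 -0.002 -0.002]
```

```bash
python3 -m pendant '[{"travel":[-0.2,0.01,0.1],"rot":[0,0,0],"fingers":-1},{"travel":[-0.4,0.03,0.3],"rot":[0,0,0],"fingers":-1},{"travel":[-0.59,0.04,0.5],"rot":[0,0,0],"fingers":-1},{"travel":[-0.59,0.04,0.7],"rot":[0,0,0],"fingers":-1},{"travel":[-0.59,0.04,0.9],"rot":[0,0,0],"fingers":-1},{"travel":[-0.59,0.04,0.9],"rot":[0,0,0],"fingers":-1}]' | head -4
cat > chk.py <<'E'
from h import *
z=np.load('press.npz');s=env.get_state();print(s['joint_pos'],'F',s['wrist_force'],'along n',s['wrist_force']@z['N'])
S=np.array([.6716,.0424,.1399]);print('foot rel crest',np.round((s['tcp_pos']-.143*q2R(s['orientation'])@[0,0,-1]-S)*1000,1),'standoff mm',(s['tcp_pos']-S)@z['N']*1000-143)
for so in(.03,.01,0):goal(S+z['N']*(.143+so),z['Rg'])
E
python3 chk.py
python3 - <<'E'
from h import *
for n in('side','top'):
    im,d=env.read_camera(n);np.savez(n+'2.npz',im=im,d=d)
a=np.load('side2.npz')['im'][70:220,200:400];b=np.load('top2.npz')['im'][80:230,170:370]
cv2.imwrite('pics/app.png',np.hstack([cv2.resize(x,(400,300),interpolation=2) for x in(a,b)]))
E
```

```text
clock: 8.5
tcp_pos: [0.6777, -0.0683, 0.3073]
orientation: [0.035, -0.187, 0.935, 0.299]
wrist_force: [0.2, -0.1, -2.2]
[-0.43050084  0.76907948  0.79145572  1.92320753  0.52416968 -0.91392425] F [ 0.19835695 -0.13456552 -2.22768256] along n -1.740032683830487
foot rel crest [ -0.5 -28.9  50.3] standoff mm 57.70656516676635
travel [ 0.    -0.046  0.231] rot [ 0.002 -0.006  0.003]
travel [-0.001 -0.046  0.397] rot [ 0.002 -0.006  0.003]
travel [-0.001 -0.046  0.481] rot [ 0.002 -0.006  0.003]
```

View pics/app.png

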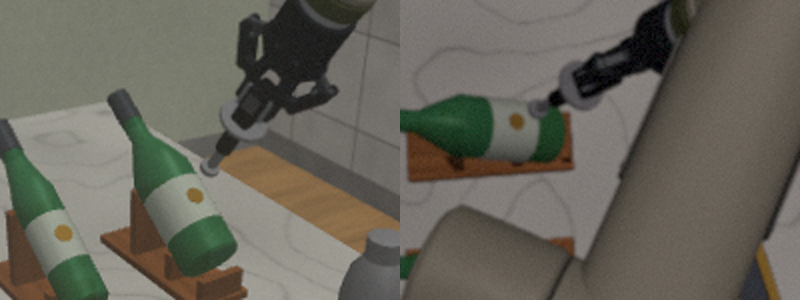

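The foot is poised about 58 mm off the crest along its normal, at (210,170) with the crest at (195,196) in the left panel. The slim bottle is clear. I'll go in to about 10 mm.

```bash
python3 -m pendant '[{"travel":[0,-0.046,0.1],"rot":[0,0,0],"fingers":-1},{"travel":[0,-0.046,0.2],"rot":[0,0,0],"fingers":-1},{"travel":[0,-0.046,0.28],"rot":[0,0,0],"fingers":-1},{"travel":[0,-0.046,0.34],"rot":[0,0,0],"fingers":-1},{"travel":[0,-0.046,0.38],"rot":[0,0,0],"fingers":-1},{"travel":[0,-0.046,0.4],"rot":[0,0,0],"fingers":-1},{"travel":[0,-0.046,0.4],"rot":[0,0,0],"fingers":-1},{"travel":[0,-0.046,0.4],"rot":[0,0,0],"fingers":-1},{"travel":[0,-0.046,0.4],"rot":[0,0,0],"fingers":-1}]' | head -4
python3 chk.py
python3 - <<'E'
from h import *
C={n:cam(n) for n in('side','top')};s=env.get_state();f=s['tcp_pos']+.143*q2R(s['orientation'])[:,2];out=[]
for n in C:
    im,d=env.read_camera(n);np.savez(n+'3.npz',im=im,d=d);q=proj(C[n],f)[0];k=proj(C[n],[.6716,.0424,.1399])[0];print(n,q,k)
    x,y=q.astype(int);im=im.copy();a=cv2.resize(im[y-30:y+30,x-40:x+40],(400,300),interpolation=2);
    for w,col in((q,(0,0,255)),(k,(255,0,0))):cv2.circle(a,tuple(int(t) for t in (w-[x-40,y-30])*5),3,col,-1)
    out.append(a)
cv2.imwrite('pics/near.png',np.hstack(out))
E
```

```text
clock: 9.5
tcp_pos: [0.6801, -0.0484, 0.2684]
orientation: [0.039, -0.186, 0.936, 0.297]
wrist_force: [-0.3, 0.2, -1.8]
[-0.40466121  0.73192607  0.63123028  1.77646865  0.53472205 -0.88200536] F [-0.3171041   0.19807413 -1.82373214] along n -1.6196882805798993
foot rel crest [ 3.1 -9.2 11.2] standoff mm 14.547229119642765
travel [ 0.015  0.013 -0.129] rot [-0.002  0.     0.004]
travel [0.016 0.014 0.038] rot [-0.002  0.     0.004]
travel [0.016 0.014 0.121] rot [-0.002  0.     0.004]
side [300.46741148 164.54238408] [297.42308471 167.2869246 ]
top [230.93665024 137.96669822] [227.86961837 140.25196107]
```

View pics/near.png

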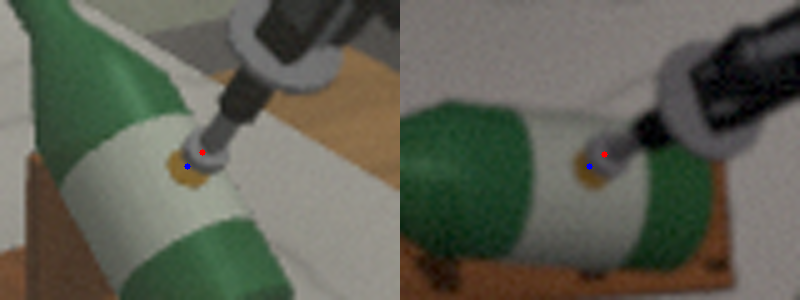

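```bash
python3 -m pendant '[{"travel":[0.016,0.014,0.02],"rot":[0,0,0],"fingers":-1},{"travel":[0.016,0.014,0.04],"rot":[0,0,0],"fingers":-1},{"travel":[0.016,0.014,0.05],"rot":[0,0,0],"fingers":-1},{"travel":[0.016,0.014,0.05],"rot":[0,0,0],"fingers":-1},{"travel":[0.016,0.014,0.05],"rot":[0,0,0],"fingers":-1}]' | head -4
python3 chk.py
```

```text
clock: 10.1
tcp_pos: [0.6773, -0.0439, 0.2637]
orientation: [0.039, -0.186, 0.936, 0.297]
wrist_force: [-0.0, 0.1, -1.9]
[-0.40047944  0.72115585  0.60014786  1.75463611  0.53595615 -0.87773341] F [-0.00869798  0.07303261 -1.85548236] along n -1.5620549512331154
foot rel crest [ 0.2 -4.7  6.5] standoff mm 8.062312592784139
travel [-0.001 -0.002 -0.183] rot [-0.002 -0.     0.004]
travel [-0.001 -0.002 -0.016] rot [-0.002 -0.     0.004]
travel [-0.001 -0.002  0.067] rot [-0.002 -0.     0.004]
```

```bash
python3 -m pendant '[{"travel":[0,0,0.01],"rot":[0,0,0],"fingers":-1},{"travel":[0,0,0.02],"rot":[0,0,0],"fingers":-1},{"travel":[0,0,0.02],"rot":[0,0,0],"fingers":-1}]' | head -4
python3 chk.py
```

```text
clock: 10.4
tcp_pos: [0.6772, -0.0426, 0.2616]
orientation: [0.038, -0.186, 0.936, 0.297]
wrist_force: [-0.4, -0.2, -1.7]
[-0.39879195  0.71963221  0.59216996  1.74741712  0.53645846 -0.87577955] F [-0.44445637 -0.21660787 -1.70494284] along n -1.290077722443828
foot rel crest [ 0.1 -3.3  4.4] standoff mm 5.507298916843467
travel [-0.002 -0.001 -0.204] rot [-0.002 -0.     0.004]
travel [-0.002 -0.001 -0.037] rot [-0.002 -0.     0.004]
travel [-0.002 -0.001  0.046] rot [-0.002 -0.     0.004]
```

```bash
cat > f.py <<'E'
from h import *
z=np.load('press.npz');s=env.get_state();S=np.array([.6716,.0424,.1399]);print('n-force %.2f standoff %.1f'%(s['wrist_force']@z['N'],(s['tcp_pos']-S)@z['N']*1000-143))
E
for i in 1 2 3 4; do python3 -m pendant '[{"travel":[0,0,0.01],"rot":[0,0,0],"fingers":-1},{"travel":[0,0,0.01],"rot":[0,0,0],"fingers":-1},{"travel":[0,0,0.01],"rot":[0,0,0],"fingers":-1}]' >/dev/null; python3 f.py; done
```

```text
n-force -1.05 standoff 4.5
n-force -2.16 standoff 3.3
n-force -1.41 standoff 2.1
n-force 0.66 standoff 1.3
```

```bash
for i in 1 2; do python3 -m pendant '[{"travel":[0,0,0.01],"rot":[0,0,0],"fingers":-1},{"travel":[0,0,0.01],"rot":[0,0,0],"fingers":-1},{"travel":[0,0,0.01],"rot":[0,0,0],"fingers":-1}]' >/dev/null; python3 f.py; done; python3 chk.py
```

```text
n-force 1.80 standoff -0.1
n-force 2.25 standoff -1.4
[-0.3937619   0.71478269  0.57023301  1.72676386  0.5380031  -0.87006997] F [-0.35066975 -2.67112299  0.8939043 ] along n 2.247010242397582
foot rel crest [-0.   0.6 -1.2] standoff mm -1.3517067036210335
travel [-0.001 -0.001 -0.261] rot [-0.002  0.     0.004]
travel [-0.001 -0.001 -0.095] rot [-0.002  0.     0.004]
travel [-0.001 -0.001 -0.011] rot [-0.002  0.     0.004]
```

About 3.9 N on the sprung foot, which is gentle. Holding still for 3 s.

```bash
for i in 1 2 3; do python3 -m pendant '[{"travel":[0,0,0],"rot":[0,0,0],"fingers":-1},{"travel":[0,0,0],"rot":[0,0,0],"fingers":-1},{"travel":[0,0,0],"rot":[0,0,0],"fingers":-1},{"travel":[0,0,0],"rot":[0,0,0],"fingers":-1},{"travel":[0,0,0],"rot":[0,0,0],"fingers":-1},{"travel":[0,0,0],"rot":[0,0,0],"fingers":-1},{"travel":[0,0,0],"rot":[0,0,0],"fingers":-1},{"travel":[0,0,0],"rot":[0,0,0],"fingers":-1},{"travel":[0,0,0],"rot":[0,0,0],"fingers":-1},{"travel":[0,0,0],"rot":[0,0,0],"fingers":-1}]' |head -1; python3 f.py; done
python3 - <<'E'
from h import *
C={n:cam(n) for n in('side','top')};out=[];k3=[.6716,.0424,.1399]
for n in C:
    im,d=env.read_camera(n);k=proj(C[n],k3)[0];x,y=k.astype(int);out.append(cv2.resize(im[y-30:y+30,x-40:x+40],(400,300),interpolation=2))
cv2.imwrite('pics/press.png',np.hstack(out))
E
```

```text
clock: 13.2
n-force 2.64 standoff -1.4
clock: 14.2
n-force 2.73 standoff -1.5
clock: 15.2
n-force 2.06 standoff -1.5
```

View pics/press.png

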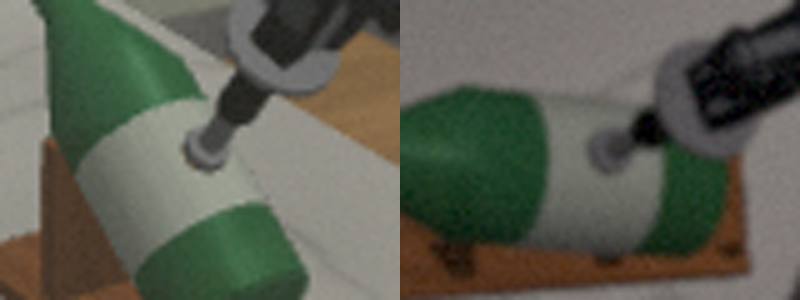

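The foot sits squarely over the crest, which it covers completely apart from a sliver of rim. Backing off and returning.

```bash
python3 -m pendant '[{"travel":[0,0,-0.05],"rot":[0,0,0],"fingers":-1},{"travel":[0,0,-0.15],"rot":[0,0,0],"fingers":-1},{"travel":[0,0,-0.35],"rot":[0,0,0],"fingers":-1},{"travel":[0,0,-0.65],"rot":[0,0,0],"fingers":-1},{"travel":[0.1,0,-0.95],"rot":[0,0,0],"fingers":-1},{"travel":[0.1,0,-0.95],"rot":[0,0,0],"fingers":-1}]' | head -4
python3 - <<'E'
from h import *
goal([.4439,-.2603,.383],toolR(np.radians(202.3)))
E
```

```text
clock: 15.9
tcp_pos: [0.6698, -0.1105, 0.3504]
orientation: [0.041, -0.185, 0.936, 0.296]
wrist_force: [0.2, -0.4, -2.0]
travel [ 2.1   -0.099 -0.87 ] rot [0.548 0.188 0.001]
```

```bash
python3 -m pendant '[{"travel":[0.2,-0.01,-0.1],"rot":[0,0,0],"fingers":-1},{"travel":[0.5,-0.03,-0.22],"rot":[0,0,0],"fingers":-1},{"travel":[0.8,-0.05,-0.35],"rot":[0,0,0],"fingers":-1},{"travel":[1,-0.05,-0.43],"rot":[0,0,0],"fingers":-1},{"travel":[1,-0.05,-0.43],"rot":[0,0,0],"fingers":-1}]' | head -2
python3 -m pendant '[{"travel":[0.2,0,-0.1],"rot":[0.07,0.02,0],"fingers":-1},{"travel":[0.5,-0.02,-0.2],"rot":[0.18,0.06,0],"fingers":-1},{"travel":[0.8,-0.04,-0.35],"rot":[0.3,0.1,0],"fingers":-1},{"travel":[1,-0.05,-0.43],"rot":[0.42,0.14,0],"fingers":-1},{"travel":[1,-0.05,-0.43],"rot":[0.5,0.17,0],"fingers":-1},{"travel":[1,-0.05,-0.43],"rot":[0.548,0.188,0],"fingers":-1},{"travel":[1,-0.05,-0.43],"rot":[0.548,0.188,0],"fingers":-1},{"travel":[1,-0.05,-0.43],"rot":[0.548,0.188,0],"fingers":-1}]' | head -4
python3 - <<'E'
from h import *
goal([.4435,-.2615,.33],toolR(np.radians(202.3)))
E
```

```text
clock: 16.4
tcp_pos: [0.5611, -0.182, 0.3648]
clock: 17.2
tcp_pos: [0.4563, -0.2523, 0.381]
orientation: [-0.001, -0.196, 0.981, 0.003]
wrist_force: [0.2, -0.3, -1.9]
travel [ 0.127 -0.032  0.425] rot [ 0.005 -0.001  0.006]
```

```bash
python3 -m pendant '[{"travel":[0.127,-0.032,0.1],"rot":[0.005,0,0.006],"fingers":-1},{"travel":[0.127,-0.032,0.25],"rot":[0.005,0,0.006],"fingers":-1},{"travel":[0.127,-0.032,0.35],"rot":[0.005,0,0.006],"fingers":-1},{"travel":[0.127,-0.032,0.425],"rot":[0.005,0,0.006],"fingers":-1},{"travel":[0.127,-0.032,0.425],"rot":[0.005,0,0.006],"fingers":-1},{"travel":[0.127,-0.032,0.425],"rot":[0.005,0,0.006],"fingers":-1}]' | head -4
python3 - <<'E'
from h import *
from scipy.optimize import least_squares
s=env.get_state();t=np.array(s['tcp_pos']);goal([.4435,-.2615,.33],toolR(np.radians(202.3)))
def prof(n,d,t):
    c=cam(n);v,u=np.mgrid[0:384,0:512];P=pts(c,d,u.ravel(),v.ravel());m=(np.hypot(P[:,0]-t[0],P[:,1]-t[1])<.02)&(P[:,2]<t[2]-.045)&(P[:,2]>t[2]-.17);Q=P[m]-t
    print(n,Q[:,2].min(),[ (round(a,2),*np.round(Q[(Q[:,2]>a)&(Q[:,2]<a+.02)].mean(0)[:2]*1000,1)) for a in(-.14,-.12,-.1,-.08,-.06)])
prof('side',np.load('side1.npz')['d'],np.array([.4409,-.2601,.3829]))
im,d=env.read_camera('side');prof('side',d,t)
s=env.get_state();im,d=env.read_camera('wrist');c=cam('wrist',s)
v,u=np.mgrid[0:384,0:512];u,v=u.ravel(),v.ravel();P=pts(c,d,u,v);ok=d.ravel()>0
hsv=cv2.cvtColor(im,cv2.COLOR_BGR2HSV);br=cv2.inRange(hsv,(12,100,50),(32,255,255)).ravel()>0
reg=ok&(abs(P[:,0]-.46)<.1)&(abs(P[:,1]+.25)<.09)
Q=P[reg&br&(abs(P[:,2]-.15)<.005)];(a,b),(w,h),an=cv2.minAreaRect((Q[:,:2]*1000).astype(np.float32));print('fork',len(Q),a,b,w,h,an)
K=P[ok&(abs(P[:,2]-(t[2]-.036))<.004)&(np.hypot(P[:,0]-t[0],P[:,1]-t[1])<.04)];print('collar',len(K),np.median(K[:,2]),K.min(0),K.max(0),cv2.minEnclosingCircle((K[:,:2]*1000).astype(np.float32)))
cv2.imwrite('pics/w3.png',cv2.resize(im,(800,600)))
E
```

```text
clock: 17.8
tcp_pos: [0.4434, -0.263, 0.3301]
orientation: [-0.001, -0.192, 0.981, -0.001]
wrist_force: [0.1, -0.0, -1.0]
travel [-0.005  0.011  0.001] rot [-0.001 -0.002 -0.002]
side -0.14349894413043274 [(-0.14, np.float64(-3.7), np.float64(-3.7)), (-0.12, np.float64(-3.9), np.float64(-3.1)), (-0.1, np.float64(-5.5), np.float64(-5.7)), (-0.08, np.float64(-5.2), np.float64(-6.3)), (-0.06, np.float64(-5.0), np.float64(-6.2))]
side -0.1441234164708441 [(-0.14, np.float64(-3.7), np.float64(-3.7)), (-0.12, np.float64(-3.7), np.float64(-4.0)), (-0.1, np.float64(-5.1), np.float64(-6.6)), (-0.08, np.float64(-5.6), np.float64(-6.0)), (-0.06, np.float64(-5.4), np.float64(-6.3))]
fork 811 435.06964111328125 -263.6489562988281 47.16263198852539 65.04622650146484 16.102405548095703
collar 2553 0.2960862018791779 [ 0.41346086 -0.2933653   0.29026947] [ 0.46025723 -0.23349307  0.29807385] ((442.2891845703125, -263.6222839355469), 30.55059242248535)
```

View pics/w3.png

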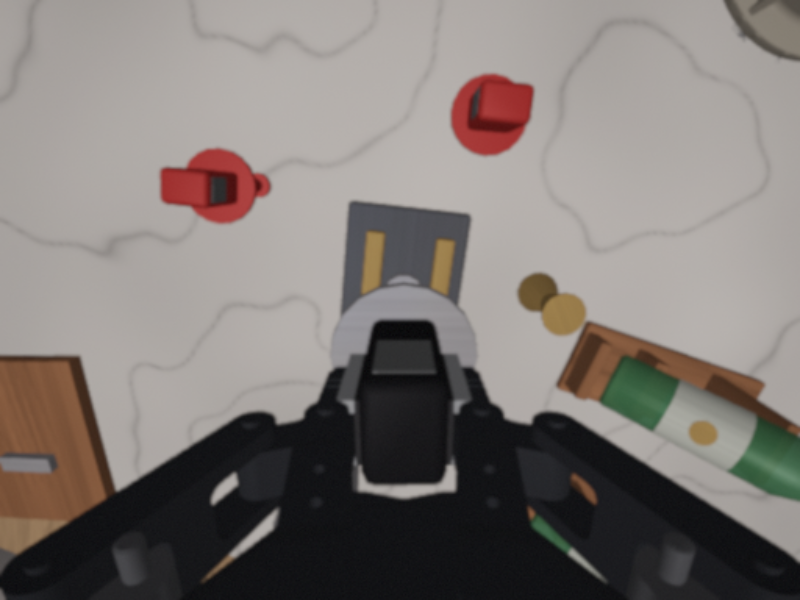

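The hold is unchanged, with the collar at (403,340) above the two tines at (372,262) and (443,265). The fork still measures at the same place. Lowering slowly.

```bash
python3 -m pendant '[{"travel":[-0.008,0.012,0],"rot":[0,0,0],"fingers":-1},{"travel":[-0.008,0.012,0.1],"rot":[0,0,0],"fingers":-1},{"travel":[-0.008,0.012,0.2],"rot":[0,0,0],"fingers":-1},{"travel":[-0.008,0.012,0.3],"rot":[0,0,0],"fingers":-1},{"travel":[-0.008,0.012,0.4],"rot":[0,0,0],"fingers":-1},{"travel":[-0.008,0.012,0.5],"rot":[0,0,0],"fingers":-1},{"travel":[-0.008,0.012,0.5],"rot":[0,0,0],"fingers":-1}]' 
python3 -m pendant '[{"travel":[0,0,0.1],"rot":[0,0,0],"fingers":-1},{"travel":[0,0,0.2],"rot":[0,0,0],"fingers":-1},{"travel":[0,0,0.3],"rot":[0,0,0],"fingers":-1},{"travel":[0,0,0.4],"rot":[0,0,0],"fingers":-1},{"travel":[0,0,0.5],"rot":[0,0,0],"fingers":-1},{"travel":[0,0,0.55],"rot":[0,0,0],"fingers":-1},{"travel":[0,0,0.58],"rot":[0,0,0],"fingers":-1},{"travel":[0,0,0.58],"rot":[0,0,0],"fingers":-1},{"travel":[0,0,0.58],"rot":[0,0,0],"fingers":-1}]' 
python3 -c "
from h import *
goal([.444,-.2612,.192],toolR(np.radians(202.3)))"
```

```text
clock: 18.6
tcp_pos: [0.4426, -0.2606, 0.268]
orientation: [-0.002, -0.192, 0.981, 0.0]
wrist_force: [-0.3, -0.1, -2.5]
finger_gap: 0.0256
grip_force: 50.6
clock: 19.5
tcp_pos: [0.4437, -0.2617, 0.2012]
orientation: [-0.0, -0.193, 0.981, -0.001]
wrist_force: [1.0, -0.9, -2.0]
finger_gap: 0.0256
grip_force: 50.7
travel [-0.004  0.003  0.076] rot [-0.003 -0.001 -0.002]
```

Nine mm to go, in 1.2 mm steps, watching the vertical force.

```bash
python3 -m pendant '[{"travel":[0,0,0.02],"rot":[0,0,0],"fingers":-1},{"travel":[0,0,0.04],"rot":[0,0,0],"fingers":-1},{"travel":[0,0,0.05],"rot":[0,0,0],"fingers":-1},{"travel":[0,0,0.05],"rot":[0,0,0],"fingers":-1}]' | sed -n '2p;4p'
for i in 1 2 3; do python3 -m pendant '[{"travel":[0,0,0.005],"rot":[0,0,0],"fingers":-1},{"travel":[0,0,0.01],"rot":[0,0,0],"fingers":-1},{"travel":[0,0,0.01],"rot":[0,0,0],"fingers":-1}]' | sed -n '2p;4p'; done
```

```text
tcp_pos: [0.4433, -0.2615, 0.1946]
wrist_force: [-1.2, 0.4, -2.2]
tcp_pos: [0.4435, -0.2615, 0.1936]
wrist_force: [-0.1, 0.4, -2.4]
tcp_pos: [0.4434, -0.2615, 0.1923]
wrist_force: [0.3, -0.0, -1.4]
tcp_pos: [0.4435, -0.2616, 0.1919]
wrist_force: [-1.6, 0.6, 3.4]
```

Collar is seated. Releasing, then withdrawing straight up.

```bash
python3 -m pendant '[{"travel":[0,0,0],"rot":[0,0,0],"fingers":-0.3},{"travel":[0,0,0],"rot":[0,0,0],"fingers":-0.1},{"travel":[0,0,0],"rot":[0,0,0],"fingers":0.3},{"travel":[0,0,0],"rot":[0,0,0],"fingers":1},{"travel":[0,0,0],"rot":[0,0,0],"fingers":1},{"travel":[0,0,0],"rot":[0,0,0],"fingers":1},{"travel":[0,0,0],"rot":[0,0,0],"fingers":1},{"travel":[0,0,0],"rot":[0,0,0],"fingers":1}]' 20
python3 -m pendant '[{"travel":[0,0,-0.1],"rot":[0,0,0],"fingers":1},{"travel":[0,0,-0.3],"rot":[0,0,0],"fingers":1},{"travel":[0,0,-0.6],"rot":[0,0,0],"fingers":1},{"travel":[0,0,-1],"rot":[0,0,0],"fingers":1},{"travel":[0,0,-1],"rot":[0,0,0],"fingers":1},{"travel":[0,0,-1],"rot":[0,0,0],"fingers":1},{"travel":[0,0,-1],"rot":[0,0,0],"fingers":1}]' | head -4
python3 meas.py | tail -4
python3 - <<'E'
from h import *
im,d=env.read_camera('side');cv2.imwrite('pics/end.png',cv2.resize(im[130:384,170:512],(800,594)))
E
```

```text
clock: 21.6
tcp_pos: [0.4435, -0.2616, 0.1912]
orientation: [-0.001, -0.192, 0.981, -0.001]
wrist_force: [0.4, -0.8, 0.4]
finger_gap: 0.0857
grip_force: 0.0
clock: 22.3
tcp_pos: [0.4433, -0.261, 0.3108]
orientation: [-0.001, -0.193, 0.981, -0.001]
wrist_force: [-0.0, -0.1, 0.2]
w2 handle 1080 c 443.8 -261.2  34.9x25.4 ang 23.1 z 0.215
w2 fork 1892 c 461.7 -256.0  102.6x65.2 ang 15.9 z 0.1513
 collar encl 444.5740051269531 -260.7626953125 31.04673194885254
 collar fit [ 0.4443 -0.2607  0.0306]
```

View pics/end.png

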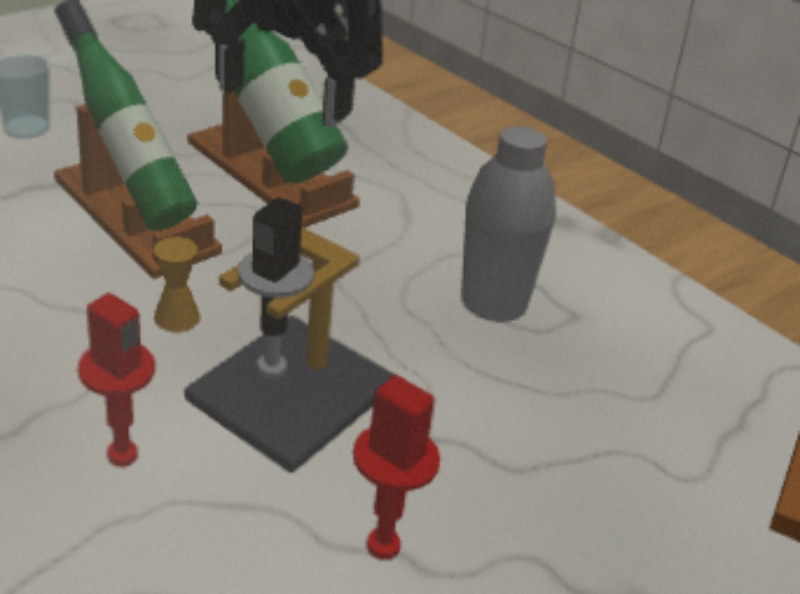

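The thermometer hangs upright on its collar at (275,270), centred in the fork. The gripper is clear, and the shaker, tumbler, jigger and both bottles are in place.

```bash
python3 -c "
from workcell import env
print(env.hand_in())"
```

```text
the job is handed in; nothing more can be done
None
```

I pressed the thermometer onto the broader bottle's crest at about 4 N, held it still for about 3 s, hung it back upright on its collar in the fork and let go; I handed the job in at about 22.5 s and saw nothing else touched or moved.

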